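Free the filter slide of a microscope illuminator

TASK

The filter slide of the white illuminator base is locked by the wide knurled ring on its top. Roll a fingertip along the ring's rim to loosen it by two full turns, counter-clockwise seen from above, then push the slide's end tab with a fingertip until the slide is fully home against the base. Leave the ring at two turns and everything else on the bench where it stands.

Things in the scene. Friction and masses are not known exactly. Their poses are not given: they have to be found in the camera images.
- lamp_base: White illuminator base, 170 (x) x 200 (y) x 50 mm tall, screwed to the bench. Origin: centre of its underside; z up. The locking ring stands on the middle of its flat top, which leaves at least 34 mm of free room all round the rim; the filter slide sticks out of a slot in its -y side.
- ring_center (a point): Centre, half-way up, of the dark knurled locking ring with a flat glass window, on the middle of the base. Too wide to grip: 101 mm across, 22 mm tall. 40 upright ribs, 2 mm proud, round its rim. Its underside starts 66 mm above the bench, 16 mm above the base; it rises 6 mm per turn. A fingertip pressed sideways on the rim with 5 to 10 N and moved along it turns the ring.
- ring_mark (a point): White index line on the top of the ring, 16 x 5 mm, lying radially; this point is its middle, 40 mm from the ring's axis, and goes round with the ring. When the ring is tight it points to the -x side of the base.
- ring (a joint): Turning of the ring in rad, not wrapped: 0 fully tight, growing counter-clockwise seen from above (loosening), 6.28 per full turn, end of the thread at 20. It starts between 0 and 0.4, counted as tight. Friction of 0.08 N m (under 2 N at the rim) holds it where it is left.
- slide_tab (a point): Middle of the outer face of the filter slide's end tab: an upright aluminium plate 70 mm wide (along x of the base), 8 mm thick, from 16 to 56 mm above the bench, at the outer end of a flat slide 66 mm wide and 8 mm thick. The slide runs straight towards +y of the base.
- slide (a joint): Position of the filter slide in m: 0 fully out, 0.05 fully home, the tab's inner face flat against the side of the base (firm stop). It starts between 0 and 0.006. A pin under the ring bars it at about 0.0145 until the ring is one and a half turns loose; then a push of 3 to 5 N moves it, and it stays where it is left.
- slot (a point): Point on the -y side face of the base at the middle of the slide's slot, 36 mm above the bench; the outer face of the tab is 8 mm from it when the slide is home.
- beaker: Bystander, loose: glass beaker, 66 mm wide, 85 mm tall. Origin at the centre of its underside. Leave it alone.
- jar: Bystander, loose: small amber jar, 40 mm wide, 60 mm tall. Origin at the centre of its underside. Leave it alone.
- slide_box: Bystander, loose: grey plastic box, 85 x 35 x 30 mm. Origin at the centre of its underside. Leave it alone.
- objective: Bystander, loose: brass objective barrel standing upright, 32 mm wide, 46 mm tall. Origin at the centre of its underside. Leave it alone.
- spacer: Bystander, loose: plain aluminium ring lying flat, 52 mm wide, 12 mm tall. Origin at the centre of its underside. Leave it alone.
- screwdriver: Bystander, loose: screwdriver lying down, 140 mm long. Origin at the middle of its length, at its underside. Leave it alone.
- cap: Bystander, loose: black dust cap lying flat, 54 mm wide, 14 mm tall. Origin at the centre of its underside. Leave it alone.

How it is judged:
By the outcome, as a careful person would: the job done as asked, in the order asked, and still so for the second after the job is handed in, with the robot touching nothing.
It also fails if it takes over 64 s, if anything falls off the work surface, if the arm or the gripper's body presses on something with over 40 N, if the wrist force passes 120 N, or if a joint passes its speed limit or range.

ROBOT

A 6-joint arm with a two-finger parallel gripper is mounted at the origin on the work surface. World frame = base frame: x ahead of the robot, y to its left, z up, the work surface at z = 0. Lengths are in m, angles in rad, forces in N, time in s.
With the tool pointing down it reaches from about 0.275 to 0.975 m from the base axis. Payload 8.4 kg.
Tool frame: the origin (TCP) lies midway between the tips of the shut fingers; the grasp point (between the pads) lies behind it (pinch_z is the z of the grasp point in the tool frame, in m); z points along the fingers, y is the direction in which the jaws open and shut (so a half turn about z gives the same grasp; the last joint's range is limited). The gripper opens to 92 mm and grips with 3 to 60 N. Pads are 20 mm wide; open, the fingers measure 128 mm over their backs; the gripper's body (75 mm by 189 mm) begins 69 mm behind the grasp point.
Start: joints at [1.284, 0.353, 1.633, -0, 1.155, -0.002], TCP at [0.176, 0.6, 0.215] pointing down, gripper open.
Joint ranges: [-2.63, 2.63], [-0.92, 2.1], [0.06, 2.66], [-1.3, 4.44], [0, 2.69], [-3.02, 3.02]. Speed limits (rad/s): [2.22, 2.22, 2.79, 3.14, 3.14, 3.14].

INTERFACE

Orientations are given as a unit quaternion [w, x, y, z].
In Python, from bench import observe, capture, job_done, pinch_z gives the robot as it stands.
- The arm moves only by the shell command python3 -m pendant 'ROWS' [FORCE]. ROWS is JSON, a list of rows, each a list of 5 numbers: the closure, from -1 (fully open) to 1 (shut), so that 0 is half open, then the shift along the tool's x, y, z in mm, then the turn about the tool's z in rad. In form: [[hand, x, y, z, spin], ...]. A call has exactly 8 rows; each row is the pose to reach, as a shift and turn from the pose measured when the call began, along the tool's axes at that moment; what a row does not reach only later rows make up. A row lasts 1/12 s, in which the tool goes at most 41.7 mm and 7.16 degrees, less where a joint would pass 70% of its speed; a pose out of reach is approached as far as the arm can. A call with a gripper value outside its range is refused whole. The fingers move at their own pace and stop on an object; FORCE is the grip in N (left out, the last holds). Time passes only in rows, so rows that repeat a pose let the fingers close, or fill a call up. It gives the time, the measured TCP pose, the force and the opening at its end, in the units of the state.
- observe(): the state, without advancing time (a new reading comes with each control period).
- capture(name): name is "side" or "top"; returns a dict with "img" (480x640x3 uint8, red, green, blue), "z_map" (480x640 float32, m along the optical axis (not along the pixel's ray), 0 where there is no reading), "fx", "fy", "cx", "cy" (pixels), "origin" and "rotation" of the camera in the world. Camera axes: x right, y up, looking along -z (the intrinsics and any distortion apply to the point x, -y, -z); pixel columns grow to the right and rows downward; lengths in m; the calibration is good to about 2 mm. A picture is of the moment at which its call begins.
- job_done(): hands the job in, once; it reports no verdict.
The state is a dict: "time_s": time; "joint_positions": joint angles; "joint_velocities": joint speeds; "joint_efforts": joint torques, N m; "tcp_pos": TCP position; "tool_rot": TCP orientation; "force": force on the tool from outside, world axes, zero at the start; "torque": the same for the moment, N m; "grip_width": opening from 0.0 (shut) to 1.0 (fully open).
Only numpy, scipy, OpenCV 4.12 (cv2) and the standard library are available. Lean on these libraries where they do the work, as an engineer would, in place of code of your own. Each camera call takes 0.05 s, during which the arm holds its last target.

## Working session

There is one attempt and no reset: what is moved stays moved. The work goes in short steps, Python scripts to look and compute and a shell command to move; the robot and the scene stay as the last step left them, time stands still between calls to the robot, and variables do not carry over. Pictures are saved under pics/ and viewed, and the job is handed in when it is done.

```bash
ls; mkdir -p pics
python3 - <<'E'
from bench import observe,capture,pinch_z
import cv2
print(observe(),pinch_z)
for n in("side","top"):
    c=capture(n); cv2.imwrite(f"pics/{n}0.png",c["img"][:,:,::-1]); print(n,c["fx"],c["fy"],c["cx"],c["cy"],c["origin"],c["rotation"],[k for k in c])
E
```

```text
pics
{'time_s': 0.0, 'joint_positions': array([ 1.28356806e+00,  3.53612871e-01,  1.63413234e+00,  5.55533850e-06,
        1.15521822e+00, -2.37069294e-03]), 'joint_velocities': array([-1.63095124e-03, -6.59961866e-04,  2.46634342e-05,  3.63877146e-04,
        7.10944569e-04, -6.47613216e-04]), 'joint_efforts': array([-9.86351261e-04, -5.93825912e+01, -3.34219015e+01,  6.95522153e-02,
        2.32060550e-02, -1.51672230e-04]), 'tcp_pos': array([0.17547643, 0.59933777, 0.21388651]), 'tool_rot': array([-1.01411181e-04,  1.41948805e-01,  9.89873763e-01, -6.77848116e-04]), 'force': array([ 0.21737418, -0.60053722,  0.46219137]), 'torque': array([0.04184777, 0.00369438, 0.01309062]), 'grip_width': 0.9990190112829187} -0.0187
side 435.6355541045626 435.6355541045626 321.2583508373674 238.00266279566546 [0.24913616 0.45732733 0.48596859] [-0.31490128 -0.15263615  0.39734085  0.84832755] ['img', 'z_map', 'fx', 'fy', 'cx', 'cy', 'origin', 'rotation']
top 573.0668785724047 573.0668785724047 322.4813726360837 238.7111876101604 [0.36462518 0.07771068 1.02281111] [ 0.7083042   0.07932913 -0.07562905 -0.69734661] ['img', 'z_map', 'fx', 'fy', 'cx', 'cy', 'origin', 'rotation']
```

View pics/side0.png

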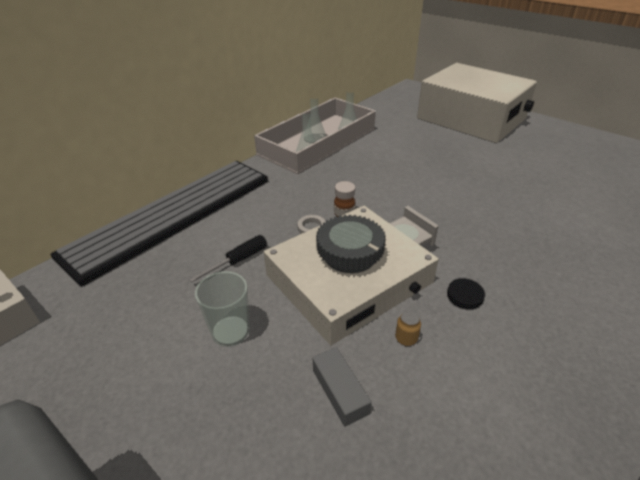

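View pics/top0.png

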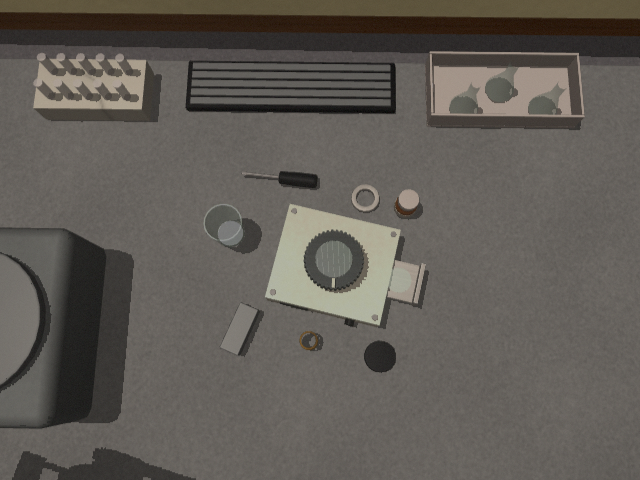

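Side view: base at about (350,265), ring at (350,243), with the mark at its upper right. Top view (image right = world -y, up = +x): ring at (335,260), mark pointing down at (333,284), slide tab at (421,284). The beaker is at (225,225) and the slide_box at (240,328).

```bash
cat > h.py <<'E'
import numpy as np,cv2
from bench import observe,capture
from scipy.spatial.transform import Rotation as R
def cam(n,name=None):
    c=capture(n)
    if name: cv2.imwrite(f"pics/{name}.png",c["img"][:,:,::-1])
    return c
def rot(q): return R.from_quat(np.r_[q[1:],q[0]]).as_matrix()
def cloud(c):
    v,u=np.mgrid[:480,:640]; z=c["z_map"]
    p=np.stack([(u-c["cx"])/c["fx"]*z,-(v-c["cy"])/c["fy"]*z,-z],-1)
    return p@rot(c["rotation"]).T+c["origin"]
def ray(c,uv,h):
    uv=np.atleast_2d(uv).astype(float)
    d=np.stack([(uv[:,0]-c["cx"])/c["fx"],-(uv[:,1]-c["cy"])/c["fy"],-np.ones(len(uv))],-1)@rot(c["rotation"]).T
    o=np.array(c["origin"]); return o+d*((h-o[2])/d[:,2])[:,None]
E
python3 - <<'E'
from h import *
c=cam("top"); P=cloud(c); ok=c["z_map"]>0; im=c["img"].astype(int)
X,Y,Z=P[...,0],P[...,1],P[...,2]
print("bench z",np.median(Z[300:,450:][ok[300:,450:]]))
roi=np.zeros(ok.shape,bool); roi[190:345,255:440]=1
top=ok&roi&(abs(Z-.05)<.006)&(im.min(-1)>100)
m=cv2.morphologyEx(top.astype(np.uint8),cv2.MORPH_OPEN,np.ones((5,5)))
n,l,s,_=cv2.connectedComponentsWithStats(m); k=1+np.argmax(s[1:,4]); cs,_=cv2.findContours((l==k).astype(np.uint8),0,2)
cc=max(cs,key=cv2.contourArea)[:,0]; pw=ray(c,cc,.05)[:,:2]
r=cv2.minAreaRect((pw*1000).astype(np.float32)); print("base rect",r, cv2.boxPoints(r))
rg=ok&roi&(Z>.072)&(Z<.1); print("ring z",np.median(Z[rg]),rg.sum())
cs,_=cv2.findContours(rg.astype(np.uint8),0,2); cc=max(cs,key=cv2.contourArea)
pw=ray(c,cc[:,0],.088)[:,:2]; print("ring circ",cv2.minEnclosingCircle((pw*1000).astype(np.float32)),cv2.fitEllipse((pw*1000).astype(np.float32)))
w=rg&(im.min(-1)>120); v,u=np.nonzero(w); print("white px",len(u),u.mean(),v.mean(),ray(c,[[u.mean(),v.mean()]],.088))
tb=ok&roi&(Z>.02)&(X<0.45)
for name,(u,v) in dict(tab=(421,284),beaker=(225,225),box=(240,328),spacer=(359,198),jar=(311,341),bottle=(408,198),cap=(380,356),knob=(350,322)).items():
    print(name,P[v,u])
big=cv2.resize(c["img"][180:380,190:450],None,fx=3,fy=3,interpolation=cv2.INTER_CUBIC); cv2.imwrite("pics/topz.png",big[:,:,::-1])
E
```

```text
bench z 0.0009748710769132973
base rect ((539.7718505859375, 65.6211166381836), (199.97337341308594, 170.6806182861328), 77.11705017089844) [[434.28674  -12.821182]
 [600.6709   -50.876144]
 [645.25696  144.06342 ]
 [478.8728   182.11838 ]]
ring z 0.08902448007795377 2802
ring circ ((538.791259765625, 65.52565002441406), 51.45191955566406) ((538.831298828125, 65.54435729980469), (97.786376953125, 98.81808471679688), 94.73323059082031)
white px 81 329.641975308642 269.5432098765432 [[0.52123105 0.07166081 0.088     ]]
tab [ 0.50433472 -0.08417617  0.05460223]
beaker [0.61471811 0.26373839 0.00509327]
box [0.42686966 0.2234378  0.03223843]
spacer [ 6.71504959e-01  1.83161628e-02 -4.58989612e-04]
jar [ 0.40827756  0.1022095  -0.00094143]
bottle [ 0.65431212 -0.06364413  0.06112768]
cap [ 0.3840206  -0.01752924  0.0151491 ]
knob [0.44011084 0.03513281 0.03112054]
```

View pics/topz.png

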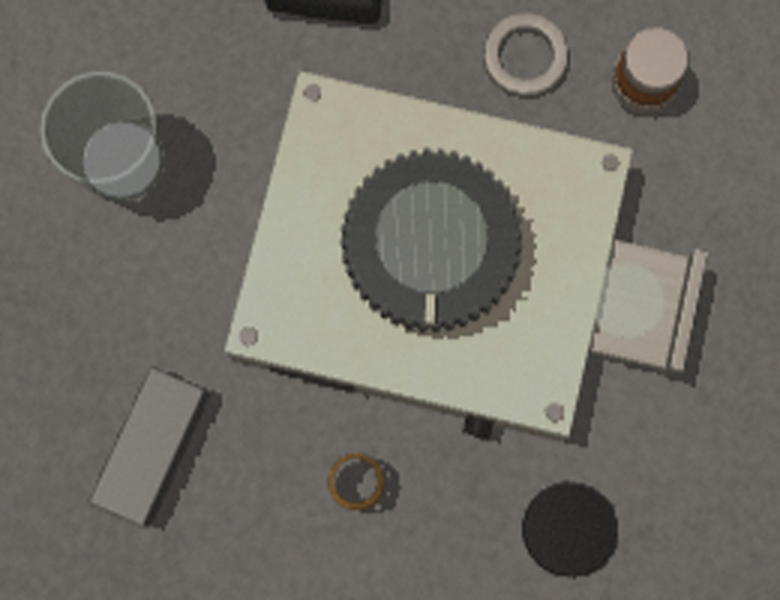

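```bash
cat >> h.py <<'E'
C=np.array([.5388,.0655]); YAW=np.deg2rad(-12.9)
BX=np.array([np.cos(YAW),np.sin(YAW)]); BY=np.array([-BX[1],BX[0]])
def st():
    s=observe(); T=rot(s["tool_rot"]); d=s["tcp_pos"][:2]-C
    fb=[s["force"][:2]@BX,s["force"][:2]@BY,s["force"][2]]
    print("t%.2f base xy mm %.1f %.1f z %.1f | F base %s | yaw(tool y vs BY) %.2f deg grip %.2f"%(s["time_s"],1e3*d@BX,1e3*d@BY,1e3*s["tcp_pos"][2],np.round(fb,1),np.rad2deg(np.arctan2(T[1,1],T[0,1])-np.arctan2(BY[1],BY[0])),s["grip_width"]))
    return s,T
def go(bx,by,z):
    s,T=st(); w=np.r_[C+(bx*BX+by*BY)/1e3,z/1e3]-s["tcp_pos"]; print("tool shift mm",np.round(1e3*T.T@w,1))
def mark(c,h=.088,phi_only=False):
    P=cloud(c); X=(P[...,:2]-C); r=np.hypot(X[...,0],X[...,1]); im=c["img"].astype(int)
    v,u=np.mgrid[:480,:640]; Q=ray(c,np.stack([u.ravel(),v.ravel()],-1),h)[:,:2]-C; rr=np.hypot(*Q.T).reshape(480,640)
    ring=(rr>.033)&(rr<.047); g=im.min(-1); a=np.arctan2(Q@BY,Q@BX).reshape(480,640)
    m=ring&(g>np.median(g[ring])+45)
    n,l,s,ce=cv2.connectedComponentsWithStats(m.astype(np.uint8))
    for k in range(1,n):
        if s[k,4]>=4:
            q=ray(c,[ce[k]],h)[0,:2]-C; al=np.arctan2(q@BY,q@BX)
            print("mark px",np.round(ce[k],1),"n",s[k,4],"r mm %.1f"%(1e3*np.hypot(*q)),"ring mod 2pi: %.3f"%((al-np.pi)%(2*np.pi)))
E
python3 - <<'E'
from h import *
c=cam("top"); mark(c)
go(-75,0,214)
P=cloud(c); X=P[...,:2]-C; bx=X@BX*1e3; by=X@BY*1e3; z=P[...,2]*1e3
m=(by<-103)&(by>-175)&(abs(bx)<50)&(z>49)&(z<62)&(c["z_map"]>0)
print("tab top: n",m.sum(),"bx",np.percentile(bx[m],[1,50,99]),"by",np.percentile(by[m],[1,50,99]),"z",np.median(z[m]))
E
```

```text
mark px [333.  282.8] n 26 r mm 39.6 ring mod 2pi: 0.216
t0.20 base xy mm -473.3 439.5 z 214.2 | F base [-0.5 -0.8  0.5] | yaw(tool y vs BY) -3.42 deg grip 1.00
tool shift mm [-423.8 -414.9    0.5]
tab top: n 211 bx [-33.71114751   0.52218849  35.25904957] by [-153.65920535 -149.51786384 -145.66597261] z 56.58959782077544
```

```bash
python3 -m pendant '[[0,-20,-19,0,-0.01],[1,-49,-48,0,-0.03],[1,-78,-76,0,-0.06],[1,-107,-105,0,-0.06],[1,-136,-133,0,-0.06],[1,-165,-162,0,-0.06],[1,-194,-190,0,-0.06],[1,-223,-218,0,-0.06]]' 20; python3 -c "
from h import *
go(-75,0,180)"
```

```text
time_s: 0.87
tcp_pos: [0.3287, 0.3259, 0.2144]
tool_rot: [0.0, 0.112, 0.994, -0.0]
force: [1.0, 0.5, -0.1]
grip_width: 0.443
t0.87 base xy mm -262.9 206.9 z 214.4 | F base [ 0.9  0.7 -0.1] | yaw(tool y vs BY) 0.05 deg grip 0.44
tool shift mm [-187.8 -207.    34.6]
```

```bash
python3 -m pendant '[[1,-26,-29,0,0],[1,-52,-58,0,0],[1,-79,-87,0,0],[1,-106,-116,5,0],[1,-133,-146,15,0],[1,-160,-176,25,0],[1,-180,-199,34,0],[1,-188,-207,34,0]]'; python3 -c "
from h import *
go(-75,0,72)
cam('side','s1');cam('top','t1')"
```

```text
time_s: 1.53
tcp_pos: [0.4664, 0.0789, 0.1791]
tool_rot: [-0.001, 0.113, 0.994, -0.001]
force: [-0.1, 0.3, -0.8]
grip_width: 0.005
t1.53 base xy mm -73.6 -3.1 z 179.1 | F base [-0.2  0.3 -0.8] | yaw(tool y vs BY) -0.09 deg grip 0.00
tool shift mm [  1.3   3.3 107.1]
```

View pics/s1.png

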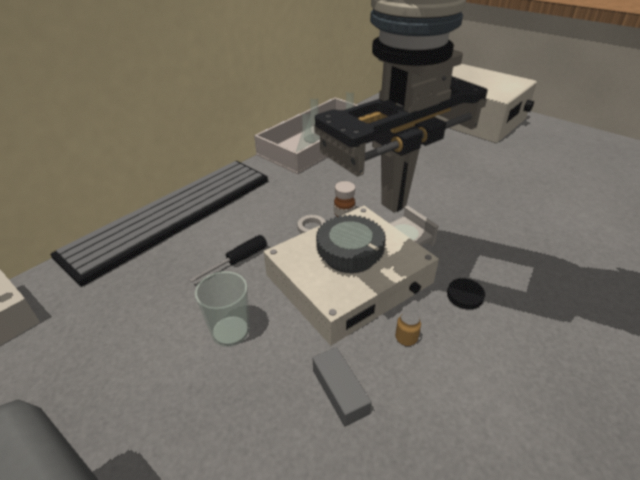

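View pics/t1.png

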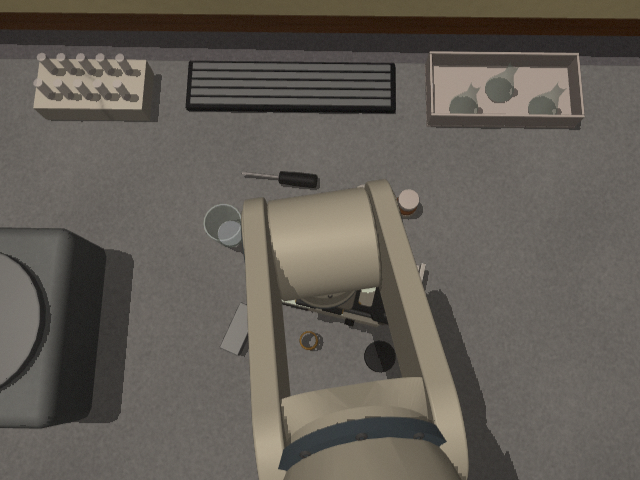

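Side view: the shut, tapered fingers have their tip at about (398,208), above the -x side of the base. In the top view the arm hides the ring, so I'll track the mark with the side camera. Next I measure the finger's section.

Run:
```python
from h import *
c=cam("side"); P=cloud(c); X=P[...,:2]-C; bx=X@BX*1e3; by=X@BY*1e3; z=P[...,2]*1e3
for lo in range(178,250,8):
    m=(abs(bx+74)<35)&(abs(by)<40)&(z>=lo)&(z<lo+8)&(c["z_map"]>0)
    if m.sum()>5: print(lo,m.sum(),"bx",np.percentile(bx[m],[3,97]).round(1),"by",np.percentile(by[m],[3,97]).round(1))
mark(c)
st()
```

```text
178 61 bx [-84.6 -70.5] by [-11.8  11.5]
186 133 bx [-84.5 -67.9] by [-12.8  12.3]
194 144 bx [-84.6 -67.8] by [-13.1  13.1]
202 167 bx [-84.8 -66.9] by [-14.1  14. ]
210 171 bx [-84.7 -65.8] by [-14.4  14.7]
218 187 bx [-85.1 -65.8] by [-15.5  15.1]
226 199 bx [-85.1 -64.9] by [-16.1  16.2]
234 212 bx [-85.5 -65.8] by [-15.7  16.9]
242 241 bx [-85.7 -65.6] by [-17.4  17.6]
mark px [372.4 246.1] n 18 r mm 38.1 ring mod 2pi: 0.277
t1.68 base xy mm -74.7 -0.1 z 180.6 | F base [0.3 0.3 0.1] | yaw(tool y vs BY) -0.08 deg grip 0.00
```

```bash
python3 -m pendant '[[1,0,0,30,0],[1,0,0,65,0],[1,0,0,95,0],[1,0,0,108,0],[1,0,0,108,0],[1,-6,0,108,0],[1,-11,0,108,0],[1,-11,0,108,0]]'; python3 -c "
from h import *
st()"
```

```text
time_s: 2.35
tcp_pos: [0.4791, 0.0802, 0.0743]
tool_rot: [0.002, 0.113, 0.994, 0.0]
force: [0.0, 0.8, -0.4]
grip_width: 0.008
t2.35 base xy mm -61.5 1.0 z 74.3 | F base [-0.2  0.8 -0.4] | yaw(tool y vs BY) -0.05 deg grip 0.01
```

```bash
python3 -m pendant '[[1,-1,0,1,0],[1,-2,0,2,0],[1,-2.5,0,2,0],[1,-3,0,2,0],[1,-3,0,2,0],[1,-3,0,2,0],[1,-3,0,2,0],[1,-3,0,2,0]]'; python3 -c "
from h import *
st()"
```

```text
time_s: 3.02
tcp_pos: [0.4807, 0.0799, 0.0728]
tool_rot: [0.0, 0.113, 0.994, 0.0]
force: [-7.6, 3.0, 4.5]
grip_width: 0.006
t3.02 base xy mm -59.9 1.1 z 72.8 | F base [-8.1  1.3  4.5] | yaw(tool y vs BY) -0.09 deg grip 0.01
```

```bash
cat >> h.py <<'E'
HX,HY,RR=9.5,12.5,50.5
def pt(s,inset,HY=12.5,HX=9.5):
    # s arc length from (-x side, by=0), ccw ; returns TCP base xy mm
    q=RR*np.pi/2; segs=[("f",np.pi,2*HY),("c",np.pi,q),("f",1.5*np.pi,2*HX),("c",1.5*np.pi,q),("f",0,2*HY),("c",0,q),("f",np.pi/2,2*HX),("c",np.pi/2,q)]
    L=sum(x[2] for x in segs); s=(s+HY)%L
    for k,a,l in segs:
        if s<=l: break
        s-=l
    if k=="f":
        n=np.array([np.cos(a),np.sin(a)]); t=np.array([-n[1],n[0]]); h=HX if abs(n[0])>.5 else HY
        return n*(RR+h-inset)+t*(s-l/2)
    m=a+np.pi/4; p=a+s/RR; n=np.array([np.cos(p),np.sin(p)])
    return n*(RR-inset)+np.array([HX*np.sign(np.cos(m)),HY*np.sign(np.sin(m))])
def plan(ds,z,inset=1.4,hold=1,HY=12.5):
    s,T=st(); d=s["tcp_pos"][:2]-C; p0=1e3*np.array([d@BX,d@BY])
    g=np.arange(0,500,.25); PP=np.array([pt(x,0,HY) for x in g if x<404]); k=np.argmin(np.hypot(*(PP-p0).T)); s0=g[k]
    print("s0",s0,"off-path mm (out +) %.1f"%(np.hypot(*p0)-np.hypot(*PP[k])))
    rows=[]
    for i in range(1,9):
        f=min(i/(8-hold),1); b=pt(s0+ds*f,inset,HY)
        w=np.r_[C+(b[0]*BX+b[1]*BY)/1e3,z/1e3]-s["tcp_pos"]; rows.append([1]+[float(x) for x in np.round(1e3*T.T@w*2)/2]+[0])
    print(rows)
E
python3 -c "
from h import *
plan(28,73)"
```

```text
t3.02 base xy mm -59.9 1.1 z 72.8 | F base [-8.1  1.3  4.5] | yaw(tool y vs BY) -0.09 deg grip 0.01
s0 403.75 off-path mm (out +) -0.1
[[1, -1.5, -3.5, -0.0, 0], [1, -1.5, -7.5, -0.0, 0], [1, -1.5, -11.5, -0.0, 0], [1, -1.5, -15.5, -0.0, 0], [1, -1.5, -19.5, -0.0, 0], [1, -2.5, -23.0, -0.0, 0], [1, -3.0, -27.0, -0.0, 0], [1, -3.0, -27.0, -0.0, 0]]
```

```bash
sed -i 's/if x<404/if x<405.3/' h.py; python3 -m pendant '[[1,-1.5,-3.5,0,0],[1,-1.5,-7.5,0,0],[1,-1.5,-11.5,0,0],[1,-1.5,-15.5,0,0],[1,-1.5,-19.5,0,0],[1,-2.5,-23,0,0],[1,-3,-27,0,0],[1,-3,-27,0,0]]'; python3 -c "
from h import *
c=cam('side','s2'); mark(c)
plan(40,73)"
```

```text
time_s: 3.68
tcp_pos: [0.4779, 0.0521, 0.073]
tool_rot: [0.001, 0.113, 0.994, 0.0]
force: [-2.0, -0.4, 0.7]
grip_width: 0.003
t3.73 base xy mm -56.5 -26.5 z 72.9 | F base [-0.6 -1.   0.7] | yaw(tool y vs BY) -0.12 deg grip 0.00
s0 27.0 off-path mm (out +) -1.5
[[1, -2.0, -5.0, -0.0, 0], [1, -4.0, -10.0, -0.0, 0], [1, -7.0, -15.0, -0.0, 0], [1, -11.0, -19.0, -0.0, 0], [1, -14.5, -23.0, -0.0, 0], [1, -19.0, -26.5, -0.0, 0], [1, -24.0, -29.5, -0.0, 0], [1, -24.0, -29.5, -0.0, 0]]
```

View pics/s2.png

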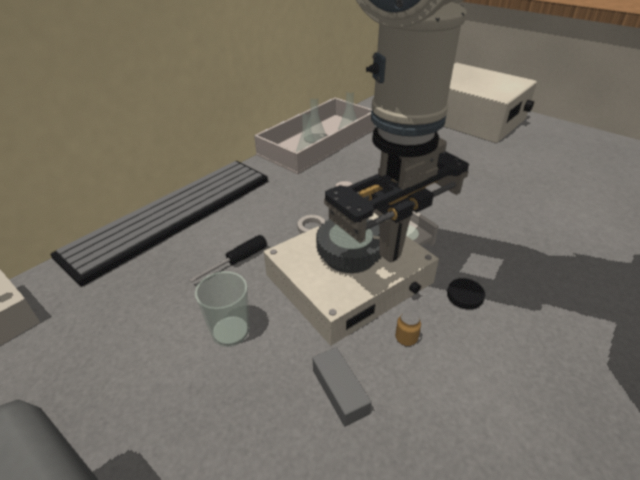

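```bash
python3 -c "
from h import *
plan(24,73,inset=3.2)"
```

```text
t3.73 base xy mm -56.5 -26.5 z 72.9 | F base [-0.6 -1.   0.7] | yaw(tool y vs BY) -0.12 deg grip 0.00
s0 27.0 off-path mm (out +) -1.5
[[1, -2.5, -2.5, -0.0, 0], [1, -4.0, -5.5, -0.0, 0], [1, -5.5, -8.5, -0.0, 0], [1, -7.0, -11.0, -0.0, 0], [1, -8.5, -14.0, -0.0, 0], [1, -10.5, -16.5, -0.0, 0], [1, -13.0, -18.5, -0.0, 0], [1, -13.0, -18.5, -0.0, 0]]
```

```bash
python3 -m pendant '[[1,-2.5,-2.5,0,0],[1,-4,-5.5,0,0],[1,-5.5,-8.5,0,0],[1,-7,-11,0,0],[1,-8.5,-14,0,0],[1,-10.5,-16.5,0,0],[1,-13,-18.5,0,0],[1,-13,-18.5,0,0]]';  python3 -c "
from h import *
c=cam('side','s3'); mark(c)
plan(30,73,inset=3.2)"
```

```text
time_s: 4.4
tcp_pos: [0.4856, 0.0305, 0.0726]
tool_rot: [-0.0, 0.113, 0.994, -0.0]
force: [-6.2, -3.5, 3.7]
grip_width: 0.002
mark px [374.  229.2] n 13 r mm 38.5 ring mod 2pi: 1.326
t4.45 base xy mm -44.1 -46.0 z 72.6 | F base [-5.5 -4.   4.4] | yaw(tool y vs BY) -0.10 deg grip 0.00
s0 51.25 off-path mm (out +) -2.4
[[1, -3.5, -2.0, -0.5, 0], [1, -6.5, -4.5, -0.5, 0], [1, -10.0, -7.0, -0.5, 0], [1, -13.5, -9.0, -0.5, 0], [1, -17.0, -10.5, -0.5, 0], [1, -21.0, -12.0, -0.5, 0], [1, -25.0, -12.5, -0.5, 0], [1, -25.0, -12.5, -0.5, 0]]
```

```bash
sed -i 's/    return n\*(RR-inset)+np/    return n*(RR-inset-(1.8*np.sin(2*(p-a)) if inset else 0))+np/' h.py; python3 -c "
from h import *
plan(40,74)"
```

```text
t4.45 base xy mm -44.1 -46.0 z 72.6 | F base [-5.5 -4.   4.4] | yaw(tool y vs BY) -0.10 deg grip 0.00
s0 51.25 off-path mm (out +) -2.4
[[1, -4.5, -3.0, -1.5, 0], [1, -8.5, -6.5, -1.5, 0], [1, -13.5, -9.0, -1.5, 0], [1, -18.0, -11.5, -1.5, 0], [1, -23.0, -13.5, -1.5, 0], [1, -28.5, -15.0, -1.5, 0], [1, -34.0, -15.5, -1.5, 0], [1, -34.0, -15.5, -1.5, 0]]
```

```bash
python3 -m pendant '[[1,-4.5,-3,-0.5,0],[1,-8.5,-6.5,-1,0],[1,-13.5,-9,-1.5,0],[1,-18,-11.5,-1.5,0],[1,-23,-13.5,-1.5,0],[1,-28.5,-15,-1.5,0],[1,-34,-15.5,-1.5,0],[1,-34,-15.5,-1.5,0]]';  python3 -c "
from h import *
c=cam('side','s4'); mark(c,.090)
plan(40,74.5)"
```

```text
time_s: 5.12
tcp_pos: [0.5156, 0.0058, 0.0738]
tool_rot: [-0.0, 0.113, 0.994, -0.002]
force: [-3.7, -10.8, -1.1]
grip_width: 0.003
t5.17 base xy mm -9.3 -63.4 z 73.9 | F base [ -0.4 -12.2   0. ] | yaw(tool y vs BY) -0.06 deg grip 0.00
s0 92.0 off-path mm (out +) 0.4
[[1, -5.5, 2.0, -0.5, 0], [1, -11.5, 2.0, -0.5, 0], [1, -17.0, 2.0, -0.5, 0], [1, -22.5, 2.0, -0.5, 0], [1, -28.0, 3.5, -0.5, 0], [1, -33.5, 5.0, -0.5, 0], [1, -38.5, 7.5, -0.5, 0], [1, -38.5, 7.5, -0.5, 0]]
```

```bash
python3 -m pendant '[[1,-5.5,1.5,-0.5,0],[1,-11.5,1.5,-0.5,0],[1,-17,1.5,-0.5,0],[1,-22.5,1.5,-0.5,0],[1,-28,3,-0.5,0],[1,-33.5,5,-0.5,0],[1,-38.5,7.5,-0.5,0],[1,-38.5,7.5,-0.5,0]]';  python3 -c "
from h import *
c=cam('side','s5'); mark(c,.090)
plan(40,75.5,HY=13.3)"
```

```text
time_s: 5.83
tcp_pos: [0.5573, 0.0036, 0.0746]
tool_rot: [0.002, 0.113, 0.994, -0.002]
force: [1.6, -4.5, -0.8]
grip_width: 0.004
t5.88 base xy mm 31.6 -56.2 z 74.7 | F base [ 4.8 -6.1 -1. ] | yaw(tool y vs BY) -0.05 deg grip 0.01
s0 135.75 off-path mm (out +) -2.2
[[1, -4.5, 3.5, -1.0, 0], [1, -8.5, 7.0, -1.0, 0], [1, -12.5, 10.5, -1.0, 0], [1, -16.0, 14.5, -1.0, 0], [1, -19.0, 19.0, -1.0, 0], [1, -21.5, 23.5, -1.0, 0], [1, -24.0, 28.5, -1.0, 0], [1, -24.0, 28.5, -1.0, 0]]
```

View pics/s5.png

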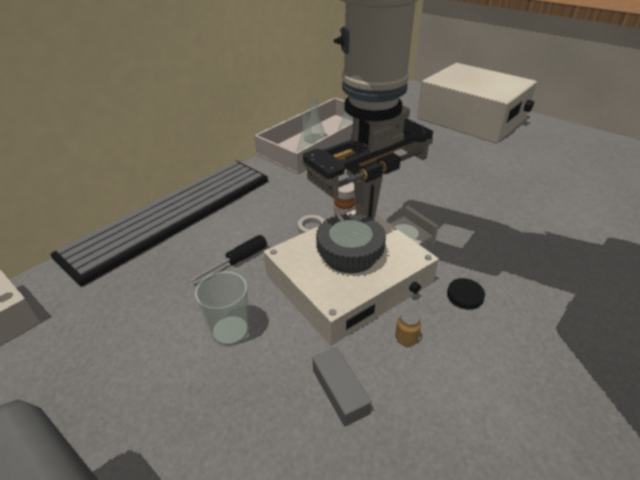

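```bash
python3 -m pendant '[[1,-4.5,3.5,-0.5,0],[1,-8.5,7,-1,0],[1,-12.5,10.5,-1,0],[1,-16,14.5,-1,0],[1,-19,19,-1,0],[1,-21.5,23.5,-1,0],[1,-24,28.5,-1,0],[1,-24,28.5,-1,0]]';  python3 -c "
from h import *
c=cam('side','s6'); mark(c,.091)
plan(40,76.3,HY=13)"
```

```text
time_s: 6.55
tcp_pos: [0.588, 0.0272, 0.0759]
tool_rot: [0.002, 0.113, 0.994, -0.001]
force: [2.4, -0.3, 1.4]
grip_width: 0.006
t6.60 base xy mm 56.5 -26.5 z 75.9 | F base [2.9 0.9 0.7] | yaw(tool y vs BY) -0.02 deg grip 0.00
s0 176.5 off-path mm (out +) -1.6
[[1, -1.0, 5.5, -0.5, 0], [1, -2.0, 11.0, -0.5, 0], [1, -2.0, 16.5, -0.5, 0], [1, -2.0, 22.0, -0.5, 0], [1, -2.0, 28.0, -0.5, 0], [1, -2.0, 33.5, -0.5, 0], [1, -2.0, 39.5, -0.5, 0], [1, -2.0, 39.5, -0.5, 0]]
```

View pics/s6.png

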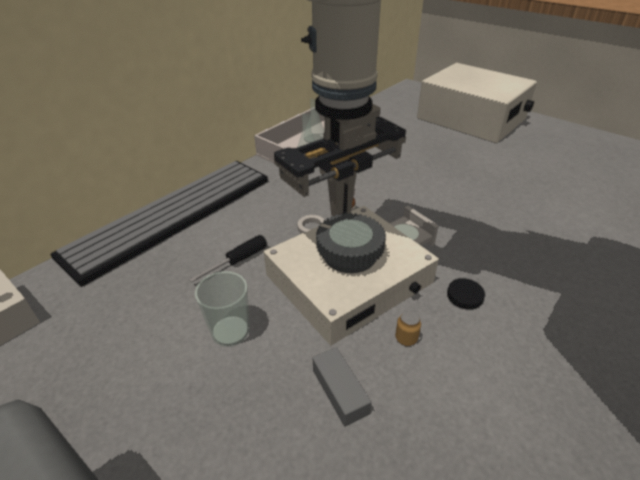

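```bash
python3 -m pendant '[[1,-0.5,5.5,-0.5,0],[1,-1,11,-0.5,0],[1,-1.5,16.5,-0.5,0],[1,-1.5,22,-0.5,0],[1,-1.5,28,-0.5,0],[1,-1.5,33.5,-0.5,0],[1,-1,39.5,-0.5,0],[1,-1,39.5,-0.5,0]]';  python3 -c "
from h import *
c=cam('side','s7'); mark(c,.092)
plan(40,77,HY=13)"
```

```text
time_s: 7.27
tcp_pos: [0.5996, 0.0664, 0.0771]
tool_rot: [0.004, 0.112, 0.994, -0.001]
force: [5.5, 1.2, 0.6]
grip_width: 0.004
mark px [324.  238.9] n 25 r mm 39.5 ring mod 2pi: 4.386
t7.32 base xy mm 59.0 14.4 z 77.1 | F base [4.8 1.8 0.8] | yaw(tool y vs BY) -0.01 deg grip 0.00
s0 218.0 off-path mm (out +) -0.9
[[1, 1.5, 5.5, 0.0, 0], [1, 3.0, 10.5, 0.0, 0], [1, 5.0, 16.0, 0.0, 0], [1, 7.5, 20.5, 0.0, 0], [1, 10.0, 25.0, -0.0, 0], [1, 13.5, 29.5, -0.0, 0], [1, 17.0, 33.0, -0.0, 0], [1, 17.0, 33.0, -0.0, 0]]
```

View pics/s7.png

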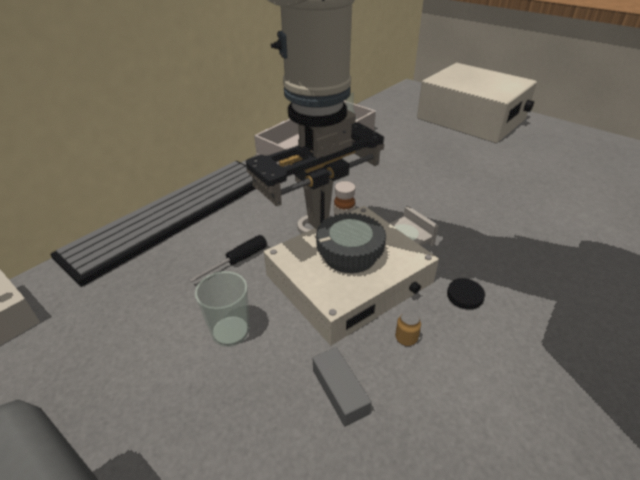

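```bash
python3 -m pendant '[[1,1.5,5.5,0,0],[1,3.5,10.5,0,0],[1,5.5,15.5,0,0],[1,8,20.5,-0.5,0],[1,10.5,25,-0.5,0],[1,14,29,-0.5,0],[1,17.5,32.5,-0.5,0],[1,17.5,32.5,-0.5,0]]';  python3 -c "
from h import *
c=cam('side','s8'); mark(c,.093)
plan(40,78,HY=13)"
```

```text
time_s: 7.98
tcp_pos: [0.5898, 0.1033, 0.0778]
tool_rot: [0.005, 0.112, 0.994, -0.0]
force: [4.4, 3.5, 1.8]
grip_width: 0.004
mark px [339.4 249.3] n 33 r mm 39.4 ring mod 2pi: 5.213
t8.03 base xy mm 41.3 48.1 z 77.8 | F base [3.  5.8 2.4] | yaw(tool y vs BY) 0.00 deg grip 0.01
s0 258.75 off-path mm (out +) -3.1
[[1, 4.0, 3.5, -0.5, 0], [1, 8.5, 6.5, -0.5, 0], [1, 13.5, 9.0, -0.5, 0], [1, 18.5, 11.0, -0.5, 0], [1, 23.5, 12.5, -0.5, 0], [1, 29.0, 13.5, -0.5, 0], [1, 34.5, 14.0, -0.5, 0], [1, 34.5, 14.0, -0.5, 0]]
```

```bash
python3 -m pendant '[[1,4,3.5,-0.5,0],[1,8.5,6.5,-0.5,0],[1,13.5,9,-0.5,0],[1,18.5,11,-0.5,0],[1,23.5,12.5,-0.5,0],[1,29,13.5,-0.5,0],[1,34.5,14,-0.5,0],[1,34.5,14,-0.5,0]]';  python3 -c "
from h import *
c=cam('side','s9'); mark(c,.094)
plan(40,78.5,HY=13)"
```

```text
time_s: 8.7
tcp_pos: [0.5582, 0.1258, 0.0783]
tool_rot: [0.005, 0.112, 0.994, 0.001]
force: [1.0, 6.2, 4.5]
grip_width: 0.004
mark px [362.6 248.9] n 8 r mm 39.2 ring mod 2pi: 6.046
t8.75 base xy mm 5.5 63.1 z 78.3 | F base [-0.5  6.8  5.4] | yaw(tool y vs BY) -0.01 deg grip 0.01
s0 300.0 off-path mm (out +) -0.4
[[1, 5.5, -1.0, -0.5, 0], [1, 11.5, -1.0, -0.5, 0], [1, 17.0, -1.0, -0.5, 0], [1, 22.5, -2.0, -0.5, 0], [1, 28.0, -3.5, -0.5, 0], [1, 33.0, -5.5, -0.5, 0], [1, 37.5, -8.0, -0.5, 0], [1, 37.5, -8.0, -0.5, 0]]
```

```bash
python3 -m pendant '[[1,5.5,-1,-0.5,0],[1,11.5,-1,-0.5,0],[1,17,-1,-0.5,0],[1,22.5,-2,-0.5,0],[1,28,-3.5,-0.5,0],[1,33,-5.5,-0.5,0],[1,37.5,-8,-0.5,0],[1,37.5,-8,-0.5,0]]';  python3 -c "
from h import *
c=cam('side','s10'); mark(c,.095)
plan(40,79,HY=13)"
```

```text
time_s: 9.42
tcp_pos: [0.518, 0.126, 0.0782]
tool_rot: [0.003, 0.112, 0.994, 0.0]
force: [-0.4, 3.4, 2.2]
grip_width: 0.005
t9.47 base xy mm -33.5 54.4 z 78.1 | F base [-1.3  2.9  0.8] | yaw(tool y vs BY) -0.03 deg grip -0.00
s0 341.5 off-path mm (out +) -2.7
[[1, 4.5, -3.5, -1.0, 0], [1, 8.5, -7.0, -1.0, 0], [1, 12.0, -10.5, -1.0, 0], [1, 15.5, -15.0, -1.0, 0], [1, 18.5, -19.5, -1.0, 0], [1, 20.5, -24.0, -1.0, 0], [1, 22.5, -29.5, -1.0, 0], [1, 22.5, -29.5, -1.0, 0]]
```

View pics/s10.png

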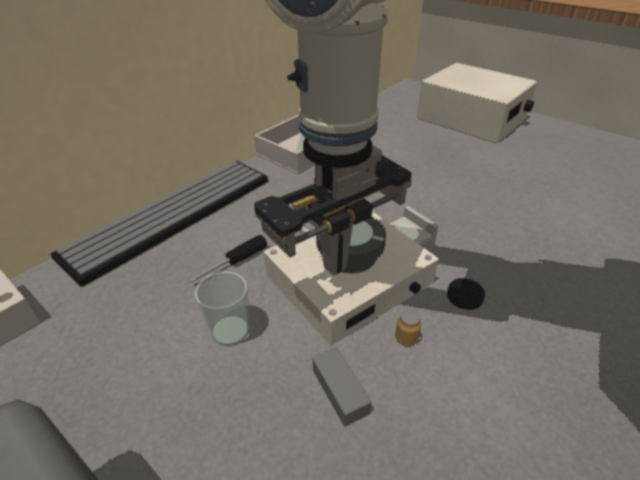

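```bash
python3 -m pendant '[[1,4,-4,-0.5,0],[1,8,-7.5,-1,0],[1,11.5,-11,-1,0],[1,15,-15.5,-1,0],[1,18,-20,-1,0],[1,20,-24.5,-1,0],[1,22,-29.5,-1,0],[1,22,-29.5,-1,0]]';  python3 -c "
from h import *
c=cam('side','s11'); mark(c,.095)
plan(40,80,HY=13)"
```

```text
time_s: 10.13
tcp_pos: [0.4887, 0.1012, 0.0785]
tool_rot: [0.002, 0.113, 0.994, -0.0]
force: [-4.7, 0.6, 1.3]
grip_width: 0.004
t10.18 base xy mm -56.8 23.8 z 78.5 | F base [-4.5  0.5  1.8] | yaw(tool y vs BY) -0.05 deg grip 0.00
s0 383.0 off-path mm (out +) -2.0
[[1, 1.0, -5.5, -1.5, 0], [1, 2.0, -11.0, -1.5, 0], [1, 2.0, -16.5, -1.5, 0], [1, 2.0, -22.5, -1.5, 0], [1, 2.0, -28.0, -1.5, 0], [1, 2.0, -33.5, -1.5, 0], [1, 1.5, -39.5, -1.5, 0], [1, 1.5, -39.5, -1.5, 0]]
```

```bash
python3 -m pendant '[[1,0.5,-5.5,-0.5,0],[1,1.5,-11,-1,0],[1,1.5,-16.5,-1,0],[1,1.5,-22.5,-1,0],[1,1.5,-28,-1,0],[1,1.5,-33.5,-1,0],[1,1,-39.5,-1,0],[1,1,-39.5,-1,0]]';  python3 -c "
from h import *
c=cam('side','s12'); mark(c,.095)
plan(40,80.5,HY=13)"
```

```text
time_s: 10.85
tcp_pos: [0.4777, 0.0619, 0.0792]
tool_rot: [0.001, 0.113, 0.994, -0.001]
force: [-5.1, -0.6, 4.0]
grip_width: 0.008
t10.90 base xy mm -58.8 -17.0 z 79.2 | F base [-5.9 -2.3  2.9] | yaw(tool y vs BY) -0.06 deg grip 0.00
s0 17.0 off-path mm (out +) -1.0
[[1, -2.0, -5.0, -1.5, 0], [1, -3.5, -10.5, -1.5, 0], [1, -5.5, -15.5, -1.5, 0], [1, -8.5, -20.0, -1.0, 0], [1, -11.5, -24.5, -1.0, 0], [1, -15.0, -28.5, -1.0, 0], [1, -19.0, -32.0, -1.0, 0], [1, -19.0, -32.0, -1.0, 0]]
```

View pics/s12.png

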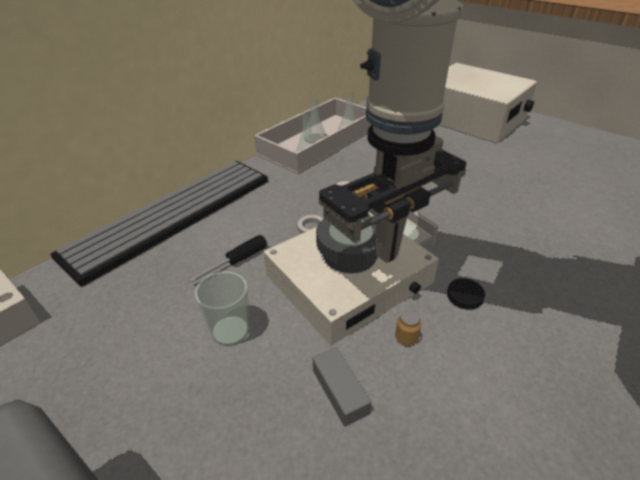

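```bash
python3 -m pendant '[[1,-2,-5,-0.5,0],[1,-3.5,-10.5,-1,0],[1,-6,-15.5,-1,0],[1,-9,-20,-1,0],[1,-12,-24,-1,0],[1,-15.5,-28,-1,0],[1,-19.5,-31.5,-1,0],[1,-19.5,-31.5,-1,0]]';  python3 -c "
from h import *
c=cam('side','s13'); mark(c,.096)
plan(40,81,HY=13)"
```

```text
time_s: 11.57
tcp_pos: [0.4889, 0.0253, 0.08]
tool_rot: [-0.0, 0.113, 0.994, -0.002]
force: [-5.9, -4.3, 2.3]
grip_width: 0.006
mark px [339.8 215.6] n 19 r mm 40.0 ring mod 2pi: 2.864
t11.62 base xy mm -39.7 -50.3 z 80.0 | F base [-3.4 -6.   1.3] | yaw(tool y vs BY) -0.07 deg grip 0.01
s0 58.0 off-path mm (out +) -2.5
[[1, -4.5, -2.5, -1.0, 0], [1, -9.5, -5.5, -1.0, 0], [1, -14.0, -8.0, -1.0, 0], [1, -19.5, -9.5, -1.0, 0], [1, -24.5, -11.0, -1.0, 0], [1, -30.0, -12.0, -1.0, 0], [1, -36.0, -12.0, -1.0, 0], [1, -36.0, -12.0, -1.0, 0]]
```

```bash
python3 -m pendant '[[1,-4.5,-2.5,-0.5,0],[1,-9.5,-5.5,-1,0],[1,-14,-8,-1,0],[1,-19.5,-9.5,-1,0],[1,-24.5,-11,-1,0],[1,-30,-12,-1,0],[1,-36,-12,-1,0],[1,-36,-12,-1,0]]';  python3 -c "
from h import *
c=cam('side','s14'); mark(c,.097)
plan(40,81.5,HY=13.3)"
```

```text
time_s: 12.28
tcp_pos: [0.5229, 0.0036, 0.0811]
tool_rot: [0.001, 0.113, 0.994, -0.003]
force: [-1.4, -9.4, -1.4]
grip_width: 0.002
mark px [324.7 223.6] n 27 r mm 40.3 ring mod 2pi: 3.646
t12.33 base xy mm -1.7 -63.9 z 81.1 | F base [  1.9 -10.1  -1.4] | yaw(tool y vs BY) -0.03 deg grip 0.01
s0 100.5 off-path mm (out +) 0.1
[[1, -6.0, 1.5, -0.5, 0], [1, -11.5, 1.5, -0.5, 0], [1, -17.0, 2.5, -0.5, 0], [1, -22.5, 3.5, -0.5, 0], [1, -27.5, 5.5, -0.5, 0], [1, -32.5, 8.0, -0.5, 0], [1, -37.0, 10.5, -0.5, 0], [1, -37.0, 10.5, -0.5, 0]]
```

```bash
python3 -m pendant '[[1,-6,1.5,-0.5,0],[1,-11.5,1.5,-0.5,0],[1,-17,2,-0.5,0],[1,-22.5,3.5,-0.5,0],[1,-27.5,5.5,-0.5,0],[1,-32.5,8,-0.5,0],[1,-37,10.5,-0.5,0],[1,-37,10.5,-0.5,0]]';  python3 -c "
from h import *
c=cam('side','s15'); mark(c,.098)
plan(40,82,HY=13.3)"
```

```text
time_s: 13.0
tcp_pos: [0.5633, 0.0057, 0.082]
tool_rot: [0.002, 0.113, 0.994, -0.003]
force: [2.8, -1.8, -0.3]
grip_width: 0.004
mark px [325.3 237.5] n 24 r mm 39.3 ring mod 2pi: 4.500
t13.05 base xy mm 37.1 -52.8 z 82.1 | F base [ 4.3 -1.5  0.1] | yaw(tool y vs BY) -0.03 deg grip 0.01
s0 142.5 off-path mm (out +) -2.3
[[1, -4.0, 4.0, 0.0, 0], [1, -7.5, 8.0, 0.0, 0], [1, -11.0, 12.0, 0.0, 0], [1, -14.0, 16.5, 0.0, 0], [1, -16.5, 21.0, 0.0, 0], [1, -18.5, 26.0, 0.0, 0], [1, -20.0, 31.5, 0.0, 0], [1, -20.0, 31.5, 0.0, 0]]
```

Ring is at about 10.78, so about 90 mm of rim travel is left.

```bash
python3 -m pendant '[[1,-3.5,4.5,0,0],[1,-7,8.5,0,0],[1,-10.5,12.5,0,0],[1,-13.5,16.5,0,0],[1,-16,21,0,0],[1,-18,26,0,0],[1,-19.5,31.5,0,0],[1,-19.5,31.5,0,0]]';  python3 -c "
from h import *
c=cam('side','s16'); mark(c,.099)
plan(40,82,HY=13.3)"
```

```text
time_s: 13.72
tcp_pos: [0.5911, 0.033, 0.0827]
tool_rot: [0.004, 0.112, 0.994, -0.002]
force: [6.2, -0.6, 2.4]
grip_width: 0.006
mark px [342.9 246.5] n 22 r mm 38.7 ring mod 2pi: 5.333
t13.77 base xy mm 58.2 -20.2 z 82.8 | F base [5.1 0.4 2.7] | yaw(tool y vs BY) -0.01 deg grip 0.01
s0 183.75 off-path mm (out +) -1.3
[[1, -0.5, 5.5, 0.5, 0], [1, -0.5, 11.0, 0.5, 0], [1, -0.5, 17.0, 0.5, 0], [1, -0.5, 22.5, 0.5, 0], [1, -0.5, 28.0, 0.5, 0], [1, -0.5, 34.0, 0.5, 0], [1, 0.5, 39.5, 0.5, 0], [1, 0.5, 39.5, 0.5, 0]]
```

```bash
python3 -m pendant '[[1,-0.5,5.5,0,0],[1,-0.7,11,0,0],[1,-0.7,16.5,0,0],[1,-0.7,22,0,0],[1,-0.7,27.5,0,0],[1,-0.5,33,0,0],[1,0.2,37,0,0],[1,0.2,37,0,0]]';  python3 -c "
from h import *
c=cam('side','s17'); mark(c,.1)
plan(10,82,HY=13.3)"
```

```text
time_s: 14.43
tcp_pos: [0.6002, 0.0701, 0.0832]
tool_rot: [0.005, 0.112, 0.994, -0.002]
force: [5.3, 0.9, 3.2]
grip_width: 0.006
mark px [364.7 245. ] n 26 r mm 39.2 ring mod 2pi: 6.117
t14.48 base xy mm 58.7 18.1 z 83.1 | F base [5.5 2.7 3.4] | yaw(tool y vs BY) 0.01 deg grip 0.01
s0 222.5 off-path mm (out +) -1.0
[[1, 1.0, 1.5, 1.0, 0], [1, 1.5, 2.5, 1.0, 0], [1, 1.5, 4.0, 1.0, 0], [1, 2.0, 5.5, 1.0, 0], [1, 2.5, 6.5, 1.0, 0], [1, 3.0, 8.0, 1.0, 0], [1, 3.0, 9.0, 1.0, 0], [1, 3.0, 9.0, 1.0, 0]]
```

View pics/s17.png

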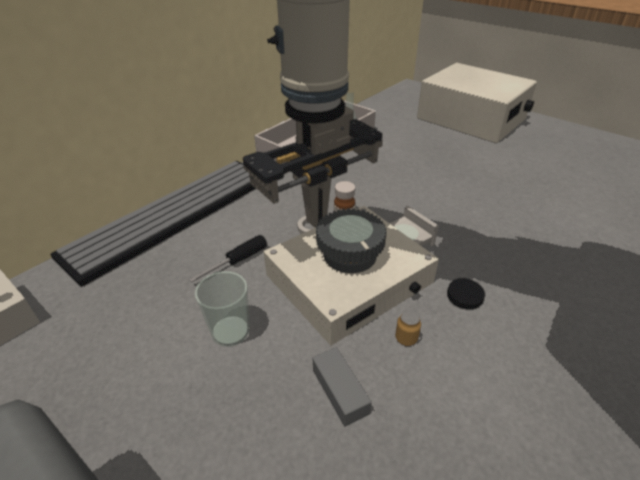

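```bash
python3 -m pendant '[[1,0.5,2,0,0],[1,1,4,0,0],[1,1.5,6,0,0],[1,2,8,0,0],[1,2.7,10,0,0],[1,2.7,10,0,0],[1,-6,10,0,0],[1,-16,10,0,0]]';  python3 -c "
from h import *
c=cam('side','s18'); mark(c,.1)
st()"
```

```text
time_s: 15.15
tcp_pos: [0.6166, 0.0762, 0.0826]
tool_rot: [0.003, 0.112, 0.994, -0.002]
force: [-1.0, -1.0, -0.2]
grip_width: 0.003
mark px [369.8 242.6] n 26 r mm 39.2 ring mod 2pi: 0.063
t15.20 base xy mm 76.3 28.0 z 82.9 | F base [1.4 0.2 0.5] | yaw(tool y vs BY) 0.01 deg grip -0.00
```

```bash
python3 -m pendant '[[1,0,0,-35,0],[1,0,0,-70,0],[1,10,-25,-80,0],[1,22,-60,-80,0],[1,34,-96,-80,0],[1,46,-132,-80,0],[1,60,-168,-80,0],[1,70,-200,-80,0]]';  python3 -c "
from h import *
go(0,-192,120)"
```

```text
time_s: 15.87
tcp_pos: [0.5037, -0.1047, 0.1622]
tool_rot: [0.004, 0.112, 0.994, -0.002]
force: [0.9, 0.1, 0.0]
grip_width: 0.002
t15.87 base xy mm 3.7 -173.7 z 162.2 | F base [0.8 0.3 0. ] | yaw(tool y vs BY) -0.00 deg grip 0.00
tool shift mm [  4.1 -18.2  42.2]
```

```bash
python3 -m pendant '[[1,4,-18,0,0],[1,4,-18,10,0],[1,4,-18,40,0],[1,4,-18,75,0],[1,4,-18,105,0],[1,4,-18,125,0],[1,4,-18,125,0],[1,4,-18,125,0]]';  python3 -c "
from h import *
go(0,-175,38)
c=cam('side','s19'); mark(c,.1); c=cam('top','t19'); mark(c,.1)"
```

```text
time_s: 16.53
tcp_pos: [0.4958, -0.1211, 0.036]
tool_rot: [0.002, 0.112, 0.994, -0.001]
force: [-0.0, -0.2, 0.2]
grip_width: 0.004
t16.53 base xy mm -0.2 -191.5 z 36.0 | F base [-0.  -0.2  0.2] | yaw(tool y vs BY) 0.00 deg grip 0.00
tool shift mm [-0.2 16.5 -2. ]
mark px [369.8 242.6] n 26 r mm 39.2 ring mod 2pi: 0.063
mark px [327.8 281.3] n 25 r mm 40.0 ring mod 2pi: 6.281
```

View pics/s19.png

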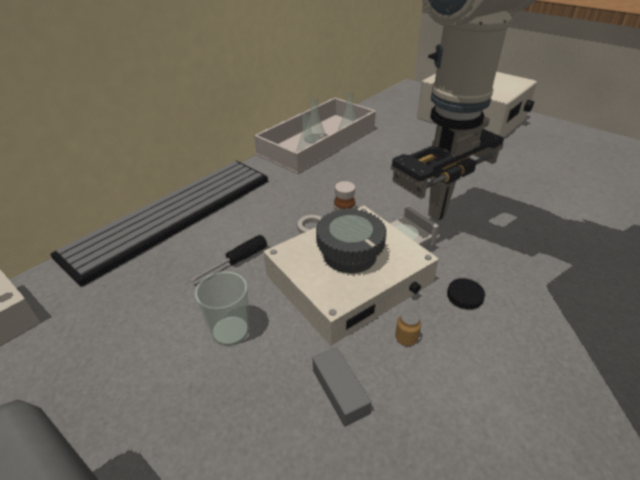

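View pics/t19.png

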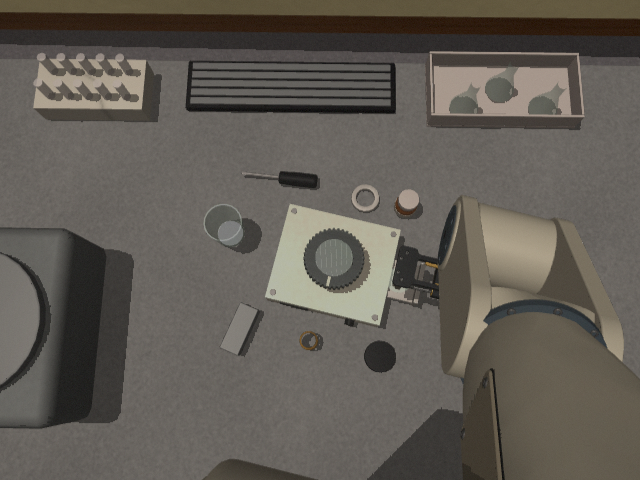

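Side view: the mark at (370,243) is back at -x and the ring stands visibly higher. Top view: mark at (328,281), which gives a reading of 6.281 mod 2π, so two turns. Now the push.

```bash
python3 -m pendant '[[1,0,6,-2,0],[1,0,12,-2,0],[1,0,18,-2,0],[1,0,24,-2,0],[1,0,30,-2,0],[1,0,36,-2,0],[1,0,42,-2,0],[1,0,46,-2,0]]';  python3 -c "
from h import *
go(0,-122,38)"
```

```text
time_s: 17.3
tcp_pos: [0.5081, -0.0762, 0.04]
tool_rot: [0.004, 0.112, 0.994, -0.002]
force: [0.4, -2.4, 2.2]
grip_width: 0.001
t17.30 base xy mm 1.7 -145.0 z 40.0 | F base [ 0.9 -2.2  2.2] | yaw(tool y vs BY) 0.03 deg grip 0.00
tool shift mm [ 1.7 23.   2. ]
```

Moving freely. On to the stop.

```bash
python3 -m pendant '[[1,1,4,1,0],[1,1.5,8,1,0],[1,1.5,12,1,0],[1,1.5,15,1,0],[1,1.5,18,1,0],[1,1.5,20,1,0],[1,1.5,21,1,0],[1,1.5,21,1,0]]';  python3 -c "
from h import *
go(0,-121,38)"
```

```text
time_s: 17.97
tcp_pos: [0.5112, -0.0551, 0.0389]
tool_rot: [0.004, 0.112, 0.994, -0.002]
force: [0.1, -0.0, 0.1]
grip_width: 0.006
t17.97 base xy mm -0.0 -123.7 z 38.9 | F base [0.2 0.  0.1] | yaw(tool y vs BY) 0.03 deg grip 0.01
tool shift mm [-0.   2.7  0.9]
```

```bash
python3 -m pendant '[[1,0,1,0,0],[1,0,2,0,0],[1,0,3,0,0],[1,0,3.5,0,0],[1,0,4,0,0],[1,0,4.5,0,0],[1,0,4.5,0,0],[1,0,4.5,0,0]]';  python3 -c "
from h import *
st()
c=cam('side','s20')
P=cloud(c); X=P[...,:2]-C; bx=X@BX*1e3; by=X@BY*1e3; z=P[...,2]*1e3
m=(by<-95)&(by>-175)&(bx<-18)&(bx>-50)&(z>52.5)&(z<62)&(c['z_map']>0)
print(m.sum(),np.percentile(by[m],[2,50,98]))
"
```

```text
time_s: 18.63
tcp_pos: [0.5115, -0.0534, 0.0389]
tool_rot: [0.004, 0.111, 0.994, -0.003]
force: [-2.6, -21.0, 2.7]
grip_width: 0.007
t18.63 base xy mm -0.1 -122.0 z 38.9 | F base [  2.2 -21.1   2.7] | yaw(tool y vs BY) 0.12 deg grip 0.01
49 [-108.0115393  -103.29573707  -98.85269903]
```

Firm stop at 21 N, with the tab's outer face at -108 mm, so the slide is home. Now I back off and check.

```bash
python3 -m pendant '[[1,0,-6,0,0],[1,0,-20,0,0],[1,0,-40,0,0],[1,0,-65,0,0],[1,0,-65,-25,0],[1,0,-70,-60,0],[1,0,-90,-95,0],[1,0,-120,-120,0]]';python3 -m pendant '[[1,0,-30,0,0],[1,0,-60,0,0],[1,0,-80,0,0],[1,0,-90,0,0],[1,0,-90,0,0],[1,0,-90,0,0],[1,0,-90,0,0],[1,0,-90,0,0]]';  python3 - <<'E'
from h import *
st()
c=cam('side','s21'); mark(c,.1); c=cam('top','t21'); mark(c,.1)
P=cloud(c); X=P[...,:2]-C; bx=X@BX*1e3; by=X@BY*1e3; z=P[...,2]*1e3
m=(by<-103)&(by>-175)&(abs(bx)<34)&(z>49)&(z<62)&(c['z_map']>0)
print("tab by",m.sum(),np.percentile(by[m],[1,99]))
r=np.hypot(bx,by); q=(r>30)&(r<46)&(c['z_map']>0); print("ring top z",np.median(z[q]))
E
```

```text
time_s: 19.35
tcp_pos: [0.4845, -0.1688, 0.1621]
tool_rot: [0.004, 0.111, 0.994, -0.003]
force: [1.5, -0.1, -0.0]
grip_width: 0.005
time_s: 20.02
tcp_pos: [0.4649, -0.2554, 0.1623]
tool_rot: [0.004, 0.11, 0.994, -0.003]
force: [0.1, 0.7, 0.6]
grip_width: 0.003
t20.02 base xy mm -0.4 -329.3 z 162.3 | F base [-0.1  0.7  0.6] | yaw(tool y vs BY) 0.27 deg grip 0.00
mark px [369.9 242.6] n 25 r mm 39.1 ring mod 2pi: 0.066
mark px [327.8 281.3] n 25 r mm 40.0 ring mod 2pi: 6.281
tab by 104 [-107.69536608 -103.07000549]
ring top z 100.46825896691803
```

View pics/t21.png

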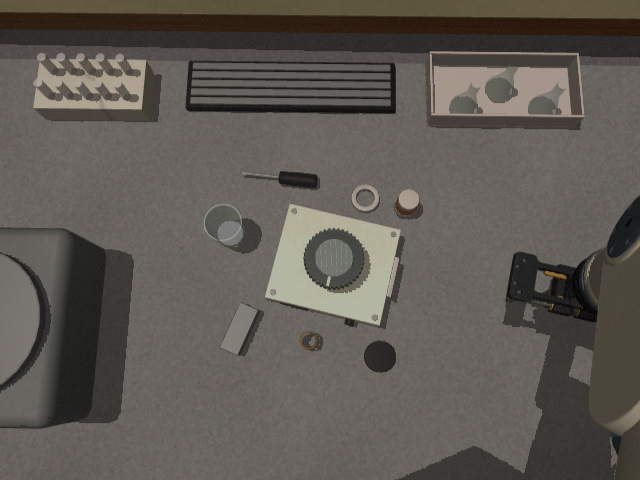

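View pics/s21.png

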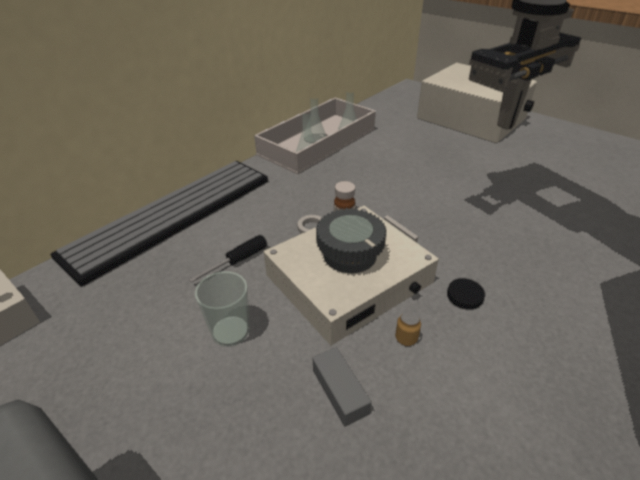

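Both views show the tab flush with the base (top image, 393,277), the mark back at -x (328,281), and the ring top at 100 mm (88 + 12). The bystanders sit at the same pixels as before, and the robot is clear.

```bash
python3 -c "
from bench import job_done
print(job_done())"
```

```text
the job is handed in; nothing more can be done
None
```

The ring is loosened by two full turns and the slide is fully home. I handed the job in at about 20 s, with the robot clear of everything.

- **Ring:** I rolled the shut fingertips counter-clockwise around the rim, mostly at 3–8 N. Between moves I read 10–12 N at two points on the -y side, just above the advised 5–10 N. The ring started at 0.216 rad. The last top view puts it at about 12.56 rad, against 12.57 for two turns, and its top has risen from about 88 to 100 mm, which confirms the two turns.
- **Slide:** I pushed the end tab until it met a firm stop at 21 N. The tab's outer face is about 107.7 mm from the base centre, and 108 mm is home.
- **Disagreement between cameras:** the side camera reads the mark about 0.07 rad further round than the top camera. It showed nearly the same offset (0.06 rad) before I moved anything, so I relied on the top view.
- **Bystanders:** all sit at the same places in the images as before, judged by eye.

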